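# Unlock the strongbox and hold its bolt back

### The job

Take the square-headed key out of its pocket in the wooden key block, push it fully home into the lock on top of the grey medicine strongbox without forcing it (sticky pins catch it on the way in; wiggling it a few degrees works it past them), and turn it a quarter turn clockwise, seen from above. The lock springs back if let go, so do not release the key: finish while still holding it turned, with the bolt drawn back, so that I can lift the lid. Leave the round-headed keys in their pockets and the mug, steel cup and tea glass where they stand.

Things in the scene. Friction and masses are not known exactly. Their poses are not given: they have to be found in the camera images.
- key: Loose steel key, about 60 g, with a black plastic head, upright, bits down, in one of the block's three pockets (which one varies); the only square head. Origin: on its axis, underside of its round collar (16 diameter, 4 high). z up along the key, x across the flat of head and bits, y through its thickness. Half a turn about z makes no difference. Shank 6 diameter.
- key_head (a point): Centre of the key's head, 24 above the key's origin: a flat block 28 wide (x), 10 thick (y) and 28 high, standing from 10 to 38 above the collar's underside. Same axes as the key.
- key_tip (a point): Foot of the key's bits, 23 below its origin. The bits are 20 wide (x) and 5 thick (y), from 12 to 23 below the origin; the last 2.5 are narrowed to 17 x 3.5. Same axes as the key.
- keyhole (a point): Centre of the slot in the lock's top plate, at the plate's top face, 114 above the worktop; z up. Slot, lock at rest: 22.4 long along this y, 7 wide along x, 10 deep, with a 2 mm 45-degree lead-in; the key's x must lie along this y. Home: collar on the plate, key origin at this point. Only there are the bits below the slot, in the rotor, and free to turn; turned, they cannot come out.
- pins (a point): Centre of the slot 5.5 below the keyhole point. Two pairs of domed brass pins, 5 diameter, face each other across its width, 7 to either side of the centre, 1 apart at their domes; each moves back 3.5. Sticky: each takes about 8 N sideways, and hardly springs back. A straight push past them takes 15 to 50 N; in 1 mm steps with a yaw wiggle of 0.08 rad to either side, 5 to 10 N.
- rotor (a joint): Rotor inside the lock, turned by the key's bits: 0 at rest, grows to 1.70 rad (its stop) as the key turns clockwise seen from above. Return spring: 0.03 N m at rest, 0.12 N m at a quarter turn. The bits have about 0.1 rad of play in it, so it lags the key by that much.
- bolt (a joint): Brass bolt, 22 x 6, that reaches from the lock's back into the keeper on the lid: 0 shut, grows as it is drawn back, 0.013 m at a quarter turn of the rotor, which draws it.
- key_block: Dark wooden block, fixed, 162 x 68 at the foot, 34 high, with a row of three pockets along its x, 48 apart, each 22.4 x 7.2 and 24.5 deep; the keys' collars rest on its top, their x along the row. Origin: centre of its underside. A wall cabinet hangs 0.46 m above the worktop some 0.1 m beyond it: come in low and from the robot's side.
- round_key_a: Key with a round head, 27 diameter and 10 thick, otherwise like the square one; stays in its pocket. Same origin and axes.
- round_key_b: The other round-headed key, the same; stays in its pocket.
- strongbox: Grey painted steel box, fixed, 186 deep (x), 190 wide (y), 80 high. Origin: under the keyhole, at the worktop. Its front rail (x from -36 to 36) carries the lock case, 46 x 62 and 34 high; the hinged lid lies behind, held shut by the bolt.
- mug: White mug, 82 across, 94 high, on the worktop beyond the work; leave it. Origin: centre of its underside.
- steel_cup: Steel cup, 76 across, 98 high, on the worktop beyond the key block; leave it. Origin: centre of its underside.
- tea_glass: Clear waisted tea glass, 63 across, 87 high, beyond the strongbox; leave it. Origin: centre of its underside.

How it is judged:
By the outcome, as a careful person would: the job done as asked, in the order asked, and still so for the second after the job is handed in, while the arm keeps its last pose, push and grip.
It also fails if it takes over 62 s, if anything falls off the work surface, if the arm or the gripper's body presses on something with over 40 N, if the wrist force passes 120 N, or if a joint passes its speed limit or range.

### The arm

A 7-joint arm with a two-finger parallel gripper is mounted at the origin on a cart in front of the work surface, level with it; the furniture and walls round the work are solid. World frame = base frame: x ahead of the robot, y to its left, z up, the work surface at z = 0. Lengths are in m, angles in rad, forces in N, time in s.
With the tool pointing down it reaches from about 0.4 to 0.875 m from the base axis. Payload 19.3 kg.
Tool frame: the origin (TCP) lies midway between the tips of the shut fingers; the grasp point (between the pads) lies 19 mm behind it; z points along the fingers, y is the line along which they close (so a half turn about z gives the same grasp; the last joint's range is limited). The gripper opens to 85 mm and grips with 20 to 120 N. Pads are 22 mm wide; open, the fingers measure 114 mm over their backs; the gripper's body (76 mm by 85 mm) begins 54 mm behind the grasp point. The pads swing forward as they close: fully open they stand 13 mm farther back than shut.
Start: joints at [-1.255, 0.521, -0.036, 1.599, 0.021, 1.021, -0.113], TCP at [0.235, 0.579, 0.231] pointing down, gripper open.
Joint ranges: [-2.91, 2.91], [-0.3, 2.13], [-1.5, 1.42], [0.17, 2.43], [-1.26, 4.41], [0.16, 1.93], [-2.52, 2.52]. Speed limits (rad/s): [1.89, 1.89, 2.39, 2.39, 3.01, 3.01, 3.01].

### API

Orientations are given as [roll, pitch, yaw] about the fixed x, y, z axes, in that order (R = Rz(yaw) Ry(pitch) Rx(roll)).
In Python, from workcell import bot, camrig gives the robot as it stands (bot), with the cameras (camrig).
- The arm moves only by the shell command python3 nudge.py 'ROWS' [FORCE]. ROWS is 1 to 5 rows, one to a line, with the numbers parted by spaces; each row has 7 numbers: the finger opening in m, then dx, dy, dz in normalised numbers (1 is 0.5 m), then a rotation vector rx, ry, rz in normalised numbers (1 is pi rad); each row is the pose to reach, as a shift and turn from the pose commanded when the command began, along the tool's axes at that moment; what a row does not reach only later rows make up. A row lasts 1/8 s, in which the tool goes at most 0.0625 m and 0.188 rad, less where a joint would pass 70% of its speed; a pose out of reach is approached as far as the arm can. The fingers move at their own pace and stop on an object; FORCE is the grip in N (left out, the last holds). Time passes only in rows, so rows that do not move let the fingers close. It prints the time, the measured TCP pose, the force, the opening and the grip force at its end. A shift or turn number past 1, either way, is cut back to 1. Input that does not fit is refused with a message, and nothing moves.
- bot.observe(): the state, without advancing time (a new reading comes with each control period).
- camrig.grab_frame(name): name is "side" or "top" or "wrist"; returns the picture (384x512x3 uint8, blue, green, red); there is no depth.
- camrig.calibration(name): a dict with "vfov" (degrees; the focal length in pixels is half the picture's height over the tangent of half this angle, whatever the lens; pixels are square), "cx", "cy" (the principal point, pixels), "eye" and "attitude" of the camera in the world. Camera axes: x right, y down, z forward; pixel columns grow to the right and rows downward; lengths in m; the calibration is good to about 2 mm. A picture is of the moment at which its call begins: read the wrist's pose just before it. calibration takes no time and is no camera call; for the wrist camera it gives the pose at the moment of the call.
- bot.job_done(): hands the job in; it is judged then, once.
The state is a dict: "clock": time; "qpos": joint angles; "qd": joint speeds; "joint_efforts": joint torques, N m; "position": TCP position; "tool_rot": TCP orientation; "force": force on the tool from outside, world axes, zero at the start; "moment": the same for the moment, N m; "grip_width": finger opening in m; "finger_force": force on a finger pad.
Only numpy, scipy, OpenCV 4.12 (cv2) and the standard library are available. Lean on these libraries where they do the work, as an engineer would, in place of code of your own. Each camera call takes 0.05 s, during which the arm holds its last target. There are 200 camera calls.

## Working session

There is one attempt and no reset: what is moved stays moved. The work goes in short steps, Python scripts to look and compute and a shell command to move; the robot and the scene stay as the last step left them, time stands still between calls to the robot, and variables do not carry over. Pictures are saved under pics/ and viewed, at most 13 in all, crops included, and the job is handed in when it is done.

```bash
ls; mkdir -p pics
python3 - <<'E'
from workcell import bot, camrig
import cv2
for n in("side","top","wrist"):
    c=camrig.calibration(n);print(n,c)
    cv2.imwrite(f"pics/{n}0.png",camrig.grab_frame(n))
s=bot.observe();print(s)
E
```

```text
nudge.py
pics
workcell.py
side {'vfov': 50.71097801779243, 'cx': 250.695266190585, 'cy': 186.702193437441, 'eye': array([-6.45439255e-04, -7.56450815e-01,  4.73831552e-01]), 'attitude': array([-1.94005987,  0.02277993, -0.59044073])}
top {'vfov': 45.35511689228673, 'cx': 251.38219779493605, 'cy': 193.6531195500958, 'eye': array([ 0.37219724, -0.00148699,  1.07075068]), 'attitude': array([-2.95528552,  0.06177615, -1.56742921])}
wrist {'vfov': 65.79949729236549, 'cx': 254.55588847070823, 'cy': 191.41086159229943, 'eye': array([0.15985545, 0.61046221, 0.37272183]), 'attitude': array([2.81891210e+00, 1.84138686e-03, 1.18637041e+00])}
{'clock': 0.15, 'qpos': array([-1.25516938,  0.52187342, -0.03627834,  1.59984988,  0.02120706,
        1.02111028, -0.11282536]), 'qd': array([ 2.70643502e-04, -2.90421880e-03,  6.25336348e-05, -1.45121773e-03,
       -1.43044842e-03,  1.29235791e-04, -1.95435726e-03]), 'joint_efforts': array([ 2.29844751e-03, -9.27386570e+01,  1.98071457e+00, -3.70055223e+01,
        1.78982847e-02,  6.39317921e-03, -4.42199416e-05]), 'position': array([0.23516691, 0.57880619, 0.23087053]), 'tool_rot': array([-3.14074095e+00,  8.76487992e-05,  2.75568870e+00]), 'force': array([0.15985929, 1.42432759, 0.28437671]), 'moment': array([-0.00902236, -0.05076762, -0.00111065]), 'finger_force': 0.0, 'grip_width': 0.08513842319856914}
```

View pics/top0.png

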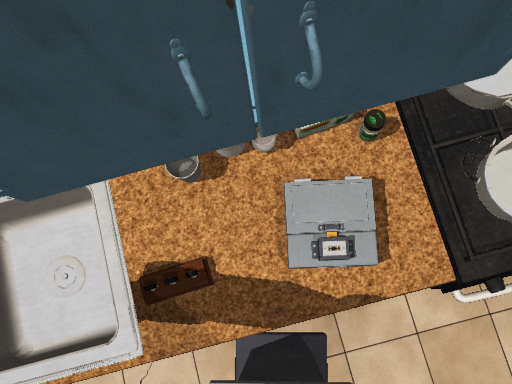

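View pics/side0.png

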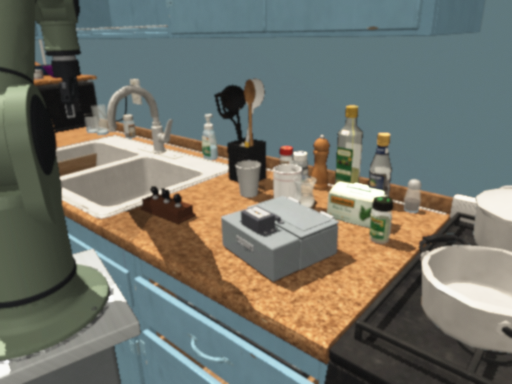

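The top view shows the key block around (178,280) with three heads at roughly (151,287), (172,281) and (192,273). The lock is at (334,247) with the keyhole in its light plate. Next I'll enlarge the crops and set up ray-casting helpers.

```bash
cat > h.py <<'E'
import numpy as np, cv2
from scipy.spatial.transform import Rotation as R
from workcell import bot, camrig
def cam(n):
    c=camrig.calibration(n); f=192/np.tan(np.radians(c["vfov"]/2))
    return c["eye"],R.from_euler("xyz",c["attitude"]).as_matrix(),f,c["cx"],c["cy"]
def ray(C,u,v):
    e,M,f,cx,cy=C; d=M@[(u-cx)/f,(v-cy)/f,1]; return e,d
def onz(C,u,v,z):
    e,d=ray(C,u,v); return e+d*(z-e[2])/d[2]
def proj(C,p):
    e,M,f,cx,cy=C; q=M.T@(np.asarray(p)-e); return q[:2]/q[2]*f+[cx,cy]
def tool():
    s=bot.observe(); return s["position"],R.from_euler("xyz",s["tool_rot"]).as_matrix()
E
python3 - <<'E'
from h import *
t=cv2.imread("pics/top0.png"); s=cv2.imread("pics/side0.png")
z=lambda im,x,y,w,h,k:cv2.resize(im[y:y+h,x:x+w],(w*k,h*k),interpolation=cv2.INTER_CUBIC)
a=z(t,135,250,80,60,5); b=z(t,295,225,80,60,5); c=z(s,135,180,80,45,5); d=z(s,235,195,80,45,5)
cv2.imwrite("pics/crop.png",np.vstack([np.hstack([a,b]),np.hstack([c,d])]))
C=cam("top")
for u,v,h in((151,287,.072),(172,281,.072),(192,273,.072),(334,247,.114)): print(onz(C,u,v,h).round(3))
E
```

```text
[0.357 0.278 0.072]
[0.37  0.232 0.072]
[0.387 0.189 0.072]
[ 0.44  -0.112  0.114]
```

View pics/crop.png

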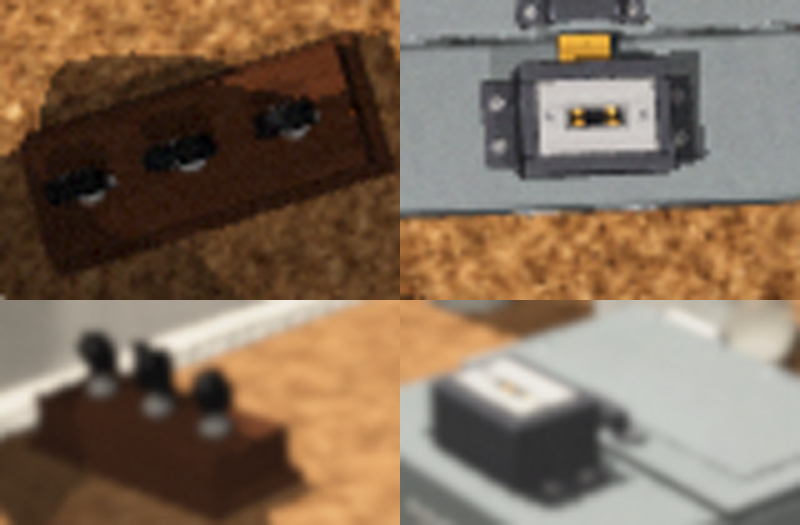

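```bash
cat >> h.py <<'E'
def plan(p,yaw):
    q,M=tool(); T=R.from_euler("xyz",[np.pi,0,yaw]).as_matrix()
    print("d",(M.T@(np.asarray(p)-q)).round(4),"rot",R.from_matrix(M.T@T).as_rotvec().round(4))
E
python3 -c "
from h import *
plan([.372,.232,.22],1.895)
q,M=tool();e,Mc,*_=cam('wrist');print(M.T@(e-q));print(M.T@Mc)
for p in([.357,.278,.072],[.37,.232,.034]):print(proj(cam('wrist'),p))"
```

```text
d [-0.2573 -0.2698  0.0111] rot [-8.000e-04  4.000e-04  8.607e-01]
[ 0.081676    0.00088679 -0.14193738]
[[ 1.47337497e-03 -9.48418344e-01 -3.17018097e-01]
 [ 9.99998567e-01  1.66170018e-03 -3.23685209e-04]
 [ 8.33778019e-04 -3.17017166e-01  9.48419433e-01]]
[ 73.46351304 343.28764634]
[ 66.53309038 338.08804037]
```

The manual's scale: shifts go in shares of 0.5 m and turns go in shares of pi rad. Converting my numbers, -0.21 m is -0.42, -0.2 m is -0.4, 0.14 rad is 0.0446.

```bash
python3 nudge.py '0.085 -0.08 -0.084 0 0 0 0.0446
0.085 -0.16 -0.168 0 0 0 0.0923
0.085 -0.24 -0.252 0 0 0 0.1369
0.085 -0.32 -0.336 0.01 0 0 0.1814
0.085 -0.4 -0.42 0.02 0 0 0.2292' 20 | tail -5; python3 -c "
from h import *
plan([.372,.232,.22],1.895)"
```

```text
position: [0.3419, 0.3074, 0.2212]
tool_rot: [3.141, -0.0, 2.031]
force: [1.5, 0.6, -0.2]
grip_width: 0.0848
finger_force: 0.0
d [-0.0809 -0.0065  0.0012] rot [ 0.0002 -0.0002  0.1359]
```

Converted, -0.08 m is -0.16, -0.04 m is -0.08, 0.136 rad is 0.0433.

```bash
python3 nudge.py '0.085 -0.08 -0.006 0 0 0 0.0223
0.085 -0.16 -0.012 0 0 0 0.0433
0.085 -0.16 -0.012 0 0 0 0.0433
0.085 -0.16 -0.012 0 0 0 0.0433' | tail -5
python3 - <<'E'
from h import *
import pickle
C=cam("wrist"); im=camrig.grab_frame("wrist"); cv2.imwrite("pics/w1.png",im); pickle.dump(C,open("w1.pkl","wb"))
print(tool()[0])
for p in([.357,.278,.072],[.37,.232,.072],[.387,.189,.072]):print(proj(C,p))
E
```

```text
position: [0.3718, 0.2356, 0.2213]
tool_rot: [3.142, -0.0, 1.901]
force: [-0.8, 0.4, 0.1]
grip_width: 0.0851
finger_force: 0.0
[0.37168789 0.23588659 0.22126892]
[253.86629843 132.62189769]
[251.29103978 179.86507833]
[253.39531148 221.30103801]
```

View pics/w1.png

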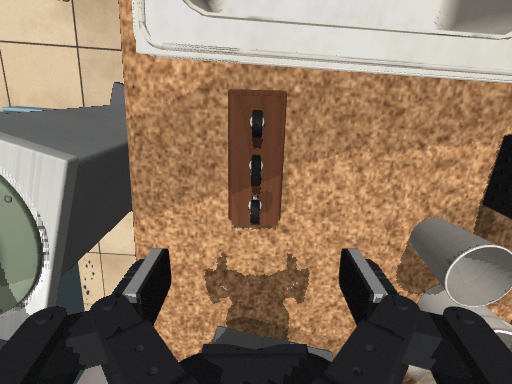

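The wrist view shows the block at u 228-286, v 91-227, with heads near (257,123), (256,170) and (255,212). I'll zoom in to see which one is square.

Run:
```python
import cv2
im=cv2.imread("pics/w1.png")[85:235,215:300]
im=cv2.convertScaleAbs(im,alpha=1.8,beta=30)
im=cv2.rotate(im,cv2.ROTATE_90_CLOCKWISE)
cv2.imwrite("pics/w1c.png",cv2.resize(im,None,fx=5,fy=5,interpolation=cv2.INTER_CUBIC))
```

```text
(no output)
```

View pics/w1c.png

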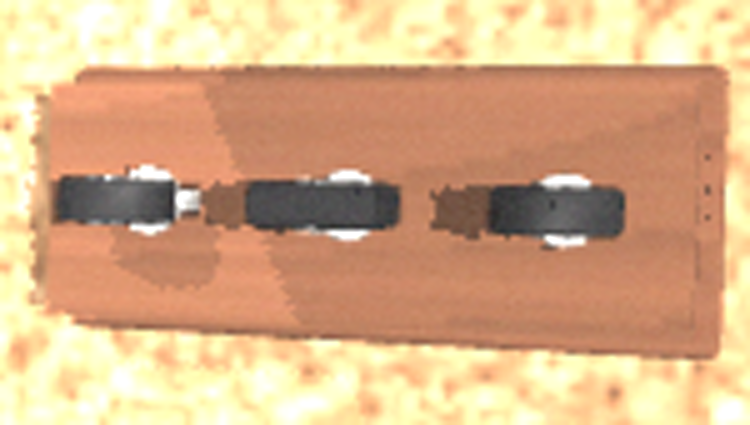

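The middle head has a uniform flat top and a full-length silhouette, so it is the square one. The outer two have the shading of curved tops. Next I'll measure its position and the row direction.

Run:
```python
from h import *
import pickle
C=pickle.load(open("w1.pkl","rb")); im=cv2.imread("pics/w1.png")
m=((im.max(2)<45)*255).astype("uint8"); m[:85]=0;m[235:]=0;m[:,:228]=0;m[:,288:]=0
n,l,st,ce=cv2.connectedComponentsWithStats(m)
P=[]
for i in range(1,n):
    if st[i,4]>60:
        x,y,w,h,a=st[i]; v=l==i
        far=onz(C,ce[i][0],y+h-.5+.5,.072); near=onz(C,ce[i][0],y,.044)
        c=onz(C,*ce[i],.065); P.append(c); print(st[i],ce[i],"far top",far,"near",near,"cen",c)
P=np.array(P); d=P[-1]-P[0]; print("row ang",np.arctan2(d[1],d[0]),np.linalg.norm(d))
print("collar",onz(C,256,165.4,.038))
# collar specks by brightness
g=im.min(2); g2=((g>110)&(np.abs(im.max(2).astype(int)-im.min(2))<25)); g2[:85]=0;g2[235:]=0;g2[:,:240]=0;g2[:,275:]=0
ys,xs=np.nonzero(g2)
for a,b in((100,145),(145,190),(190,230)):
    k=(ys>=a)&(ys<b); u,v=xs[k],ys[k]; print(k.sum(),u.min(),u.max(),v.min(),v.max(),onz(C,(u.min()+u.max()+1)/2,(v.min()+v.max()+1)/2,.038))
```

```text
[252 110  10  28 260] [256.77307692 123.78846154] far top [0.36136753 0.27401238 0.072     ] near [0.35341057 0.29755428 0.044     ] cen [0.35718959 0.28621358 0.065     ]
[251 155  10  31 282] [255.69503546 170.42553191] far top [0.37639781 0.22725457 0.072     ] near [0.36780646 0.25242616 0.044     ] cen [0.37162353 0.24115468 0.065     ]
[250 200  10  24 177] [254.85875706 211.70621469] far top [0.38951192 0.18651806 0.072     ] near [0.38393918 0.20276435 0.044     ] cen [0.38581667 0.19726671 0.065     ]
row ang -1.2594209660206583 0.09344011411428386
collar [0.3724076 0.2402102 0.038    ]
22 250 263 117 125 [0.35768344 0.28609136 0.038     ]
21 249 262 161 168 [0.37225738 0.24064484 0.038     ]
31 248 261 197 213 [0.38705537 0.19423448 0.038     ]
```

```bash
python3 -c "
from h import *
plan([.3722,.2405,.041],1.881)"
```

```text
d [0.0042 0.002  0.1803] rot [-0.     -0.0002  0.0204]
```

Converted, 0.18 m is 0.36, 0.17 m is 0.34, 0.02 rad is 0.0064.

```bash
python3 nudge.py '0.085 0.008 0.004 0.1 0 0 0.0064
0.085 0.008 0.004 0.2 0 0 0.0064
0.085 0.008 0.004 0.28 0 0 0.0064
0.085 0.008 0.004 0.34 0 0 0.0064
0.085 0.008 0.004 0.36 0 0 0.0064' | tail -5;  python3 nudge.py '0.06 0 0 0 0 0 0
0.04 0 0 0 0 0 0' | tail -5
python3 - <<'E'
from h import *
plan([.3722,.2405,.041],1.881)
C=cam("wrist"); cv2.imwrite("pics/w2.png",camrig.grab_frame("wrist")); cv2.imwrite("pics/t2.png",camrig.grab_frame("top"))
E
```

```text
position: [0.3716, 0.2398, 0.0398]
tool_rot: [-3.139, 0.001, 1.881]
force: [-0.5, 0.4, 0.1]
grip_width: 0.0849
finger_force: 0.0
position: [0.373, 0.24, 0.0423]
tool_rot: [3.14, -0.001, 1.88]
force: [0.1, 0.3, -0.0]
grip_width: 0.0508
finger_force: 0.0
d [ 0.0007 -0.0006  0.0013] rot [ 0.0014 -0.0006 -0.0009]
```

View pics/w2.png

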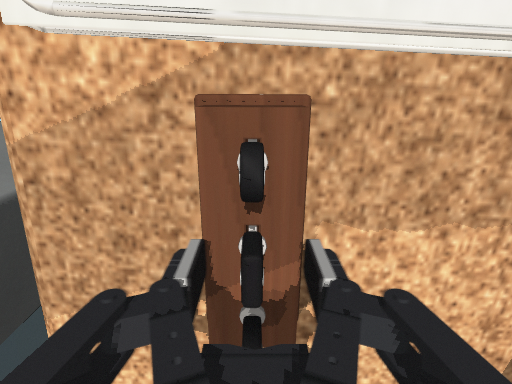

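The middle key's flat-topped head, at (252,270), sits between the pads at u≈195 and u≈315. I'll close the gripper on it.

```bash
python3 nudge.py '0.02 0 0 0 0 0 0
0.005 0 0 0 0 0 0
0.005 0 0 0 0 0 0
0.005 0 0 0 0 0 0
0.005 0 0 0 0 0 0' 80| tail -5; python3 -c "
from h import *
print(bot.observe()['clock'])
plan([.3722,.2405,.041],1.881)"
```

```text
position: [0.3726, 0.2396, 0.0417]
tool_rot: [3.141, -0.0, 1.88]
force: [-2.0, 0.5, 10.6]
grip_width: 0.0084
finger_force: 78.0
2.925
d [ 0.001  -0.0001  0.0007] rot [ 0.0002 -0.0003 -0.0013]
```

Converted, -0.15 m is -0.3, -0.1 m is -0.2.

```bash
python3 nudge.py '0.005 0 0 -0.01 0 0 0
0.005 0 0 -0.04 0 0 0
0.005 0 0 -0.1 0 0 0
0.005 0 0 -0.2 0 0 0
0.005 0 0 -0.3 0 0 0' | tail -5; python3 nudge.py '0.005 0 0 0 0 0 0
0.005 0 0 0 0 0 0' | tail -5
python3 - <<'E'
from h import *
plan([.44,-.112,.26],1.57)
cv2.imwrite("pics/w3.png",cv2.convertScaleAbs(camrig.grab_frame("wrist"),alpha=1.5,beta=20))
E
```

```text
position: [0.3723, 0.2391, 0.1937]
tool_rot: [3.142, -0.0, 1.879]
force: [-0.1, 1.6, 0.0]
grip_width: 0.0089
finger_force: 78.0
position: [0.3723, 0.2394, 0.1916]
tool_rot: [3.141, -0.0, 1.88]
force: [-0.4, -0.8, -1.2]
grip_width: 0.0091
finger_force: 78.1
d [-0.3553 -0.0424 -0.0685] rot [ 3.0e-04 -5.0e-04  3.1e-01]
```

View pics/w3.png

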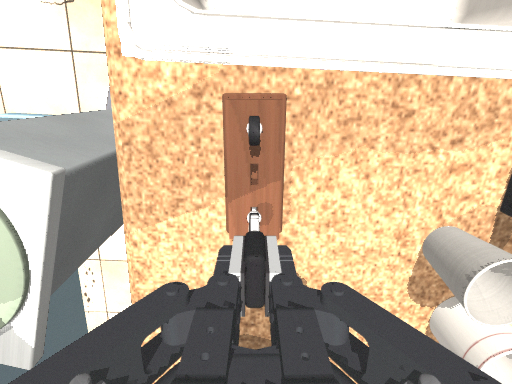

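The key is in the hand, with its head at about (256,270), and the middle pocket at (254,175) is empty. I'll compare the expected projections of the held key with the image.

Run:
```python
from h import *
C=cam("wrist"); p,M=tool()
im=cv2.imread("pics/w3.png")
P=lambda x,y,z:proj(C,p+M@[x,y,z]).round(1)
o=.0077 # origin below TCP
for n,x,y,z in(("collar +x edge bot",.008,0,o),("collar top +x",.008,0,o-.004),("bit foot +x",.0085,0,o+.023),("bit shoulder +x",.01,0,o+.012),("head top +x",.014,0,o-.038),("head bot +x",.014,0,o-.01),("head top -x",-.014,0,o-.038)): print(n,P(x,y,z))
print("round b",proj(C,[.387,.194,.038]),proj(C,[.387,.194,.072]))
cv2.imwrite("pics/w3c.png",cv2.resize(im[195:325,205:305],None,fx=4.5,fy=4.5,interpolation=cv2.INTER_CUBIC))
```

```text
collar +x edge bot [253.6 232.5]
collar top +x [253.6 235.8]
bit foot +x [253.8 215.4]
bit shoulder +x [253.7 220.4]
head top +x [253.4 259.6]
head bot +x [253.6 230.7]
head top -x [253.4 312.9]
round b [254.52506216 218.60085109] [254.48776144 232.74168949]
```

View pics/w3c.png

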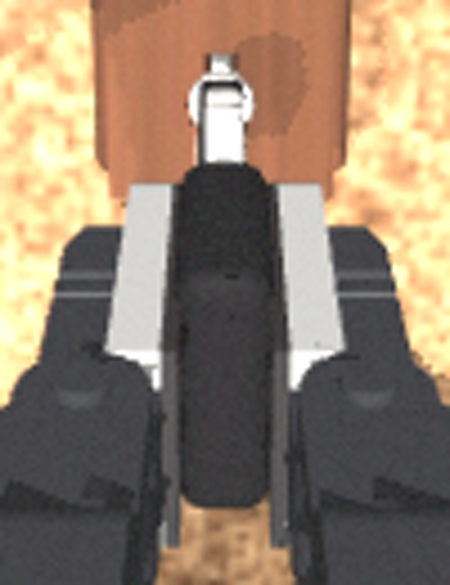

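The head's bottom edge is at v≈232 and the bits' foot at about (254,213), against 215.4 predicted. So the key hangs straight, with its axis about +1 mm along tool x. Next I'll move to look down on the lock.

Converted, -0.27 m is -0.54, -0.216 m is -0.432, 0.16 rad is 0.0509.

```bash
python3 -c "
from h import *
plan([.44,-.19,.22],1.57)"
python3 nudge.py '0.005 -0.108 -0.016 -0.01 0 0 0.0127
0.005 -0.216 -0.034 -0.02 0 0 0.0255
0.005 -0.324 -0.05 -0.04 0 0 0.0382
0.005 -0.432 -0.068 -0.056 0 0 0.0509
0.005 -0.54 -0.084 -0.056 0 0 0.0637' | tail -5; python3 -c "
from h import *
plan([.44,-.19,.22],1.57)"
```

```text
d [-0.4295 -0.0659 -0.0288] rot [-7.000e-04  3.000e-04  3.098e-01]
position: [0.4144, -0.0323, 0.2191]
tool_rot: [-3.141, 0.0, 1.679]
force: [1.4, 0.5, -1.3]
grip_width: 0.0088
finger_force: 77.9
d [-0.1595  0.0085 -0.0009] rot [-7.000e-04  1.000e-04  1.085e-01]
```

Converted, -0.159 m is -0.318, -0.15 m is -0.3, 0.108 rad is 0.0344.

```bash
python3 nudge.py '0.005 -0.1 0.004 0 0 0 0.0127
0.005 -0.2 0.01 0 0 0 0.0223
0.005 -0.3 0.016 0 0 0 0.0344
0.005 -0.318 0.016 0 0 0 0.0344
0.005 -0.318 0.016 0 0 0 0.0344' | tail -5
python3 - <<'E'
from h import *
import pickle
C=cam("wrist"); im=camrig.grab_frame("wrist"); p,M=tool()
print(p,bot.observe()["tool_rot"]); pickle.dump((C,p,M),open("w4.pkl","wb"))
print(proj(C,[.44,-.112,.114]))
cv2.imwrite("pics/w4.png",im)
E
```

```text
position: [0.4393, -0.1878, 0.2185]
tool_rot: [-3.14, -0.0, 1.571]
force: [-0.0, 0.2, -1.0]
grip_width: 0.0085
finger_force: 78.0
[ 0.4394642  -0.18700437  0.21862287] [-3.13995238e+00 -4.48156739e-04  1.57210841e+00]
[255.52523802 100.65088595]
```

View pics/w4.png

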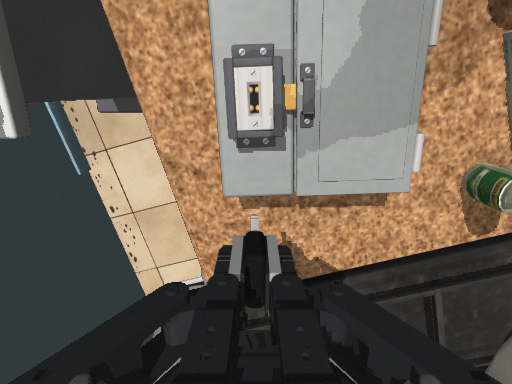

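The slot shows at about (254,98) in the white plate (u 233-274, v 65-132), and the held key's bits at (255,215). Next I'll measure the slot's centre and angle.

Run:
```python
from h import *
import pickle
C,p,M=pickle.load(open("w4.pkl","rb")); im=cv2.imread("pics/w4.png")
hsv=cv2.cvtColor(im,cv2.COLOR_BGR2HSV)
x0,y0,x1,y1=238,72,270,124
sub=im[y0:y1,x0:x1]; h=hsv[y0:y1,x0:x1]
m=((sub.max(2)<110)|(h[...,1]>110)).astype("uint8")*255
n,l,st,ce=cv2.connectedComponentsWithStats(m)
i=1+st[1:,4].argmax(); print(st[i]+[x0,y0,0,0,0],ce[i]+[x0,y0])
ys,xs=np.nonzero(l==i); r=cv2.minAreaRect(np.c_[xs+x0,ys+y0].astype("float32")); print("slot",r)
w=cv2.inRange(hsv,(0,0,170),(180,60,255)); w[:, :225]=0;w[:,285:]=0;w[:55]=0;w[145:]=0
c=max(cv2.findContours(w,cv2.RETR_EXTERNAL,cv2.CHAIN_APPROX_NONE)[0],key=cv2.contourArea); r2=cv2.minAreaRect(c); print("plate",r2)
for r_ in(r,r2):
    g=np.array([onz(C,*q,.114) for q in cv2.boxPoints(r_)]); e=[g[1]-g[0],g[2]-g[1]]; e=max(e,key=np.linalg.norm)
    print("centre",onz(C,r_[0][0]+.5,r_[0][1]+.5,.114),"long",np.linalg.norm(e),"ang",np.arctan2(e[1],e[0])%np.pi)
print("tipcheck",[proj(C,p+M@[.001+s,0,.0077+.023]) for s in(.0085,)])
# key foot in image
k=im[205:232,240:270]; mm=(k.min(2)>150); 
ys,xs=np.nonzero(mm); print("foot white px u",xs.min()+240,xs.max()+240,"v",ys.min()+205)
```

```text
[249  84  10  29 246] [253.7804878   98.28861789]
slot ((253.73190307617188, 98.02954864501953), (28.24834442138672, 8.532153129577637), 87.79740142822266)
plate ((253.0, 97.5), (63.0, 38.0), 90.0)
centre [ 0.43897128 -0.11039335  0.114     ] long 0.021347282473897316 ang 1.616118581763843
centre [ 0.43839119 -0.10999381  0.114     ] long 0.047605944715861645 ang 1.5908054010842307
tipcheck [array([254.44384046, 212.8992846 ])]
foot white px u 251 258 v 216
```

```bash
python3 -c "
from h import *
plan([.4388,-.1105,.152],1.60)"
```

```text
d [ 0.0765 -0.0005  0.0667] rot [-0.0016 -0.0005 -0.0279]
```

Converted, 0.0765 m is 0.153, 0.076 m is 0.152, -0.028 rad is -0.0089.

```bash
python3 nudge.py '0.005 0.08 0 0.04 0 0 -0.0089
0.005 0.152 0 0.09 -0.0005 -0.0002 -0.0089
0.005 0.153 -0.001 0.124 -0.0005 -0.0002 -0.0089
0.005 0.153 -0.001 0.1334 -0.0005 -0.0002 -0.0089
0.005 0.153 -0.001 0.1334 -0.0005 -0.0002 -0.0089' | tail -5
python3 - <<'E'
from h import *
plan([.4388,-.1105,.152],1.60)
a=camrig.grab_frame("wrist");b=camrig.grab_frame("side")
C=cam("side"); u,v=proj(C,[.4388,-.11,.13]).astype(int); print(u,v); C=cam("wrist"); print(proj(C,[.4388,-.11,.114]))
A=cv2.resize(a[180:260,205:305],(500,400),interpolation=cv2.INTER_CUBIC); B=cv2.resize(b[v-40:v+40,u-30:u+30],(300,400),interpolation=cv2.INTER_CUBIC)
cv2.imwrite("pics/hov.png",np.hstack([A,B]))
E
```

```text
position: [0.4393, -0.111, 0.1528]
tool_rot: [3.14, 0.001, 1.6]
force: [0.2, -0.6, -0.8]
grip_width: 0.0085
finger_force: 78.0
d [ 0.0006 -0.0005  0.0008] rot [0.0014 0.0005 0.    ]
256 204
[252.89327402 220.33412549]
```

View pics/hov.png

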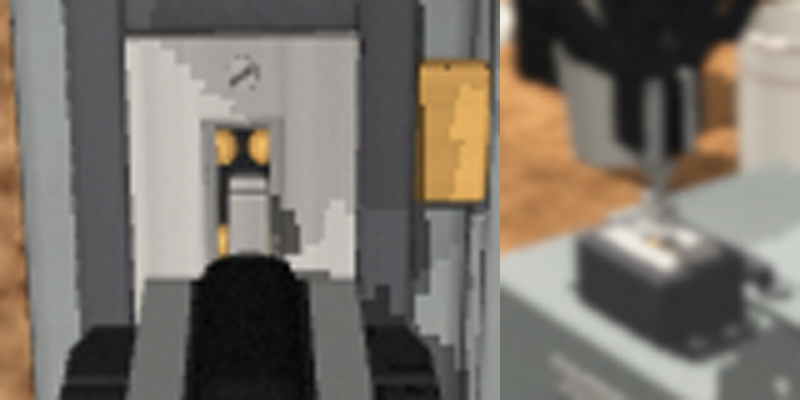

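The slot's chamfer spans crop x 203-283 with its far end at crop y 122. The key's foot spans x 228-270 and starts at y≈178. The foot looks about 0.7 mm to the right, so I'll compute the offset along the slot as well.

Run:
```python
from h import *
C=cam("wrist"); p,M=tool()
px=lambda x,y:(205+x/5,180+y/5)
s=M.T@(onz(C,*px(243,122),.114)-p); f=M.T@(onz(C,*px(249,178),p[2]-.0307)-p); s2=M.T@(onz(C,*px(243,118),.114)-p)
print("slot end",s,s2,"-> centre x",s[0]-.0112,s2[0]-.0132,"foot",f,"-> key x",f[0]-.0085)
```

```text
slot end [ 0.01276118 -0.00033226  0.03913648] [ 0.01331989 -0.0003325   0.03913617] -> centre x 0.0015611810661695057 0.00011989304620172066 foot [0.00844651 0.00045222 0.03069641] -> key x -5.3493347296047766e-05
```

Converted, 0.01 m is 0.02, 0.001 m is 0.002, 0.0014 rad is 0.0004.

```bash
python3 nudge.py '0.005 0.002 -0.0016 0 0.0004 0.0002 0
0.005 0.002 -0.0016 0.008 0.0004 0.0002 0
0.005 0.002 -0.0016 0.016 0.0004 0.0002 0
0.005 0.002 -0.0016 0.02 0.0004 0.0002 0
0.005 0.002 -0.0016 0.02 0.0004 0.0002 0' | tail -5; python3 -c "
from h import *
print(bot.observe()['moment'])
plan([.4388,-.1105,.1217],1.60)"
```

```text
position: [0.4384, -0.1103, 0.1424]
tool_rot: [-3.141, 0.0, 1.6]
force: [-0.2, 0.2, -0.3]
grip_width: 0.009
finger_force: 78.0
[ 0.01233079 -0.00180644  0.00590048]
d [-0.0002  0.0004  0.0207] rot [-0.0002  0.0001 -0.0004]
```

Converted, 0.002 m is 0.004, 0.001 m is 0.002, -0.08 rad is -0.0255.

```bash
python3 nudge.py '0.005 0 0 0.002 0 0 0.0255
0.005 0 0 0.002 0 0 -0.0255
0.005 0 0 0.004 0 0 0.0255
0.005 0 0 0.004 0 0 -0.0255
0.005 0 0 0.004 0 0 0' | tail -5;
python3 nudge.py '0.005 0 0 0.002 0 0 0.0255
0.005 0 0 0.002 0 0 -0.0255
0.005 0 0 0.004 0 0 0.0255
0.005 0 0 0.004 0 0 -0.0255
0.005 0 0 0.004 0 0 0' | tail -5
```

```text
position: [0.4387, -0.1103, 0.1408]
tool_rot: [3.141, -0.0, 1.601]
force: [-0.2, 1.1, -0.2]
grip_width: 0.0091
finger_force: 78.2
position: [0.4388, -0.1103, 0.1388]
tool_rot: [3.141, -0.0, 1.601]
force: [1.1, 0.8, -0.4]
grip_width: 0.009
finger_force: 78.5
```

Converted, 0.002 m is 0.004, 0.001 m is 0.002, -0.08 rad is -0.0255.

```bash
python3 nudge.py '0.005 0 0 0.002 0 0 0.0255
0.005 0 0 0.002 0 0 -0.0255
0.005 0 0 0.004 0 0 0.0255
0.005 0 0 0.004 0 0 -0.0255
0.005 0 0 0.004 0 0 0' | tail -5;
python3 nudge.py '0.005 0 0 0.002 0 0 0.0255
0.005 0 0 0.002 0 0 -0.0255
0.005 0 0 0.004 0 0 0.0255
0.005 0 0 0.004 0 0 -0.0255
0.005 0 0 0.004 0 0 0' | tail -5
```

```text
position: [0.439, -0.1104, 0.1369]
tool_rot: [3.14, -0.0, 1.601]
force: [1.1, -0.1, 0.5]
grip_width: 0.0089
finger_force: 78.8
position: [0.4388, -0.1103, 0.1348]
tool_rot: [3.141, -0.0, 1.601]
force: [1.0, 0.4, -1.9]
grip_width: 0.0088
finger_force: 78.6
```

Converted, 0.002 m is 0.004, 0.001 m is 0.002, -0.08 rad is -0.0255.

```bash
python3 nudge.py '0.005 0 0 0.002 0 0 0.0255
0.005 0 0 0.002 0 0 -0.0255
0.005 0 0 0.004 0 0 0.0255
0.005 0 0 0.004 0 0 -0.0255
0.005 0 0 0.004 0 0 0' | tail -5;
python3 nudge.py '0.005 0 0 0.002 0 0 0.0255
0.005 0 0 0.002 0 0 -0.0255
0.005 0 0 0.004 0 0 0.0255
0.005 0 0 0.004 0 0 -0.0255
0.005 0 0 0.004 0 0 0' | tail -5
python3 nudge.py '0.005 0 0 0.002 0 0 0.0255
0.005 0 0 0.002 0 0 -0.0255
0.005 0 0 0.004 0 0 0.0255
0.005 0 0 0.004 0 0 -0.0255
0.005 0 0 0.004 0 0 0' | tail -5
```

```text
position: [0.4388, -0.1104, 0.1328]
tool_rot: [3.141, 0.0, 1.601]
force: [1.3, 1.2, -0.3]
grip_width: 0.0087
finger_force: 78.8
position: [0.4388, -0.1104, 0.1308]
tool_rot: [3.141, -0.0, 1.601]
force: [-0.0, 0.3, -1.4]
grip_width: 0.0089
finger_force: 78.8
position: [0.4389, -0.1104, 0.1288]
tool_rot: [3.141, -0.0, 1.601]
force: [0.9, 0.3, -0.4]
grip_width: 0.0087
finger_force: 78.9
```

Converted, 0.002 m is 0.004, 0.001 m is 0.002, -0.08 rad is -0.0255.

```bash
python3 nudge.py '0.005 0 0 0.002 0 0 0.0255
0.005 0 0 0.002 0 0 -0.0255
0.005 0 0 0.004 0 0 0.0255
0.005 0 0 0.004 0 0 -0.0255
0.005 0 0 0.004 0 0 0' | tail -5;
python3 nudge.py '0.005 0 0 0.002 0 0 0.0255
0.005 0 0 0.002 0 0 -0.0255
0.005 0 0 0.004 0 0 0.0255
0.005 0 0 0.004 0 0 -0.0255
0.005 0 0 0.004 0 0 0' | tail -5
python3 nudge.py '0.005 0 0 0.002 0 0 0.0255
0.005 0 0 0.002 0 0 -0.0255
0.005 0 0 0.004 0 0 0.0255
0.005 0 0 0.004 0 0 -0.0255
0.005 0 0 0.004 0 0 0' | tail -5
```

```text
position: [0.4386, -0.1104, 0.1267]
tool_rot: [3.141, -0.0, 1.601]
force: [-0.3, 1.1, -1.4]
grip_width: 0.0087
finger_force: 78.8
position: [0.4386, -0.1104, 0.1247]
tool_rot: [3.141, -0.0, 1.601]
force: [-0.1, -0.4, -1.1]
grip_width: 0.0091
finger_force: 78.8
position: [0.4386, -0.1103, 0.1227]
tool_rot: [3.141, -0.0, 1.601]
force: [0.3, 0.6, -0.2]
grip_width: 0.0092
finger_force: 78.8
```

Converted, 0.001 m is 0.002, -0.08 rad is -0.0255.

```bash
python3 nudge.py '0.005 0 0 0.002 0 0 0.0255
0.005 0 0 0.002 0 0 -0.0255
0.005 0 0 0.002 0 0 0
0.005 0 0 0.002 0 0 0' | tail -5;
python3 nudge.py '0.005 0 0 0.001 0 0 0.0191
0.005 0 0 0.001 0 0 -0.0191
0.005 0 0 0.001 0 0 0
0.005 0 0 0.001 0 0 0' | tail -5
python3 -c "
from h import *
cv2.imwrite('pics/ins.png',cv2.resize(camrig.grab_frame('wrist')[160:280,190:320],None,fx=4.5,fy=4.5)) "
```

```text
position: [0.4387, -0.1103, 0.1218]
tool_rot: [3.141, 0.0, 1.6]
force: [-0.3, -0.5, 2.5]
grip_width: 0.0087
finger_force: 79.3
position: [0.4391, -0.1104, 0.1216]
tool_rot: [3.14, 0.0, 1.601]
force: [-0.7, 0.8, 12.2]
grip_width: 0.0087
finger_force: 80.8
```

View pics/ins.png

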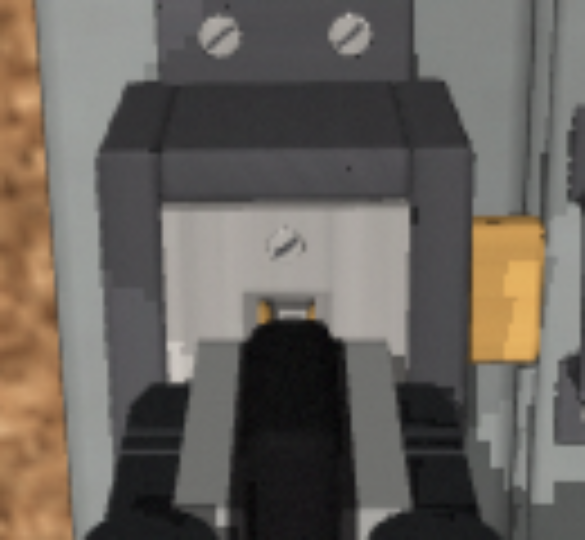

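It seats at TCP z 0.1216 with 12 N upward, which matches the predicted home height, so the collar is on the plate. The picture shows the head over the slot, which ends at (285,310), and the bolt at (507,290) still shut. Now I'll turn the key.

Converted, 0.26 rad is 0.0828.

```bash
python3 nudge.py '0.005 0 0 0 0 0 0.0382
0.005 0 0 0 0 0 0.0828
0.005 0 0 0 0 0 0.1273
0.005 0 0 0 0 0 0.1273' 100| tail -5; python3 -c "
from h import *
print(bot.observe()['moment'])
plan([.4388,-.1105,.1217],-.10)"
```

```text
position: [0.439, -0.1103, 0.1216]
tool_rot: [3.14, -0.0, 1.199]
force: [-2.4, -0.2, 14.7]
grip_width: 0.0086
finger_force: 98.4
[-0.04394755  0.42675647  0.04493635]
d [-0.0002 -0.0002 -0.0001] rot [ 1.0000e-03 -9.0000e-04  1.2994e+00]
```

Converted, 0.65 rad is 0.2069.

```bash
python3 nudge.py '0.005 0 0 0 0 0 0.0477
0.005 0 0 0 0 0 0.0955
0.005 0 0 0 0 0 0.1432
0.005 0 0 0 0 0 0.191
0.005 0 0 0 0 0 0.2069' | tail -5; python3 nudge.py '0.005 0 0 0 0 0 0.0477
0.005 0 0 0 0 0 0.0955
0.005 0 0 0 0 0 0.1432
0.005 0 0 0 0 0 0.191
0.005 0 0 0 0 0 0.2069' | tail -5; python3 nudge.py '0.005 0 0 0 0 0 0
0.005 0 0 0 0 0 0' | tail -5
python3 - <<'E'
from h import *
s=bot.observe();print(s["clock"],s["qpos"],s["moment"])
b=camrig.grab_frame("side"); t=camrig.grab_frame("top"); w=camrig.grab_frame("wrist")
k=lambda im,u,v:cv2.resize(im[v-30:v+30,u-20:u+20],(400,600),interpolation=cv2.INTER_CUBIC)
C=cam("top");u,v=proj(C,[.46,-.11,.1]).astype(int)
A=cv2.resize(w,(512,384)); B=cv2.resize(t[v-32:v+32,u-24:u+24],(288,384),interpolation=cv2.INTER_CUBIC)
cv2.imwrite("pics/fin.png",np.hstack([A,B]))
E
```

```text
position: [0.4392, -0.1106, 0.1216]
tool_rot: [3.14, -0.001, 0.548]
force: [0.1, -1.4, 13.3]
grip_width: 0.0083
finger_force: 98.4
position: [0.4393, -0.1111, 0.1216]
tool_rot: [3.14, -0.002, -0.102]
force: [-0.8, -3.3, 13.8]
grip_width: 0.0082
finger_force: 98.6
position: [0.4392, -0.1111, 0.1216]
tool_rot: [3.14, -0.002, -0.099]
force: [-0.2, -2.8, 11.8]
grip_width: 0.0083
finger_force: 98.4
15.8 [-0.51512171  0.60942482  0.8740615   2.16716834 -0.74976111  0.69834773
 -0.79080298] [-1.09536586 -0.08900104  0.17283783]
```

View pics/fin.png

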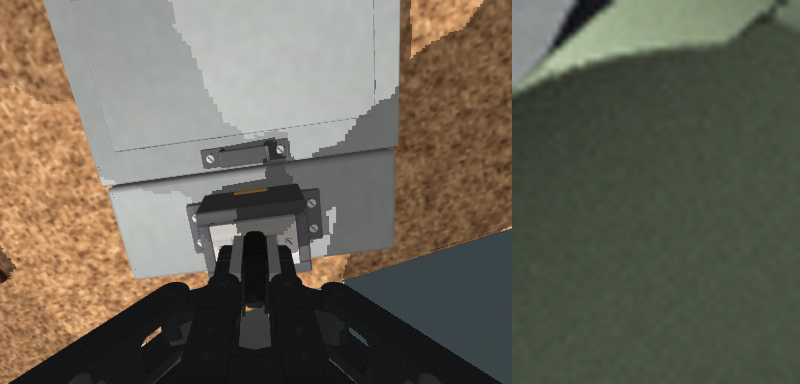

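The bolt has been drawn into the lock case: only a sliver shows at (250,190), short of the lid seam, and the keeper at (245,155) is empty. The key is held 1.70 rad round, 0.1 of it play, with the collar on the plate. I'm handing in.

```bash
python3 -c "
from workcell import bot, camrig
print(bot.job_done())"
```

```text
the job is handed in; nothing more can be done
None
```

The square-headed key is fully home in the lock and held a quarter turn clockwise; the last picture shows the bolt drawn clear of the lid, and I handed the job in at about 16 s.

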